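# Load the sampler's bottle blocks

### The job

Get the chromatograph's sampler ready: stand each of the four amber bottles in the aluminium block whose well has the shape and size of its foot, upright and flat on the well's floor, with the square and the oblong bottle turned in line with the outline in their well. They are glass, so set them down rather than drop them and do not knock any over, and leave the two little blue-capped clear vials standing where they are.

Things in the scene. Friction and masses are not known exactly. Their poses are not given: they have to be found in the camera images.
- slim_vial: The slim round vial: body 23 mm across, 58 mm high, then a shoulder and a cap 20 mm across; 76 mm high in all. Amber glass with a black cap. Origin: centre of the underside; z up. Standing upright on the table at the start. 30 to 160 g.
- jar: The wide round jar: body 52 mm across, 40 mm high, then a lid 51 mm across; 54 mm high in all. Amber glass with a black cap. Origin: centre of the underside; z up. Standing upright on the table at the start. 30 to 160 g.
- square_bottle: The square bottle: body 40 x 40 mm, 52 mm high, then a short neck and a cap 28 mm across; 72 mm high in all. x and y are square to its flat sides. Amber glass with a black cap. Origin: centre of the underside; z up. Standing upright on the table at the start. 30 to 160 g.
- oblong_bottle: The oblong flat bottle: body 60 mm (along its x) by 30 mm (along its y), 50 mm high, then a short neck and a cap 25 mm across; 68 mm high in all. Amber glass with a black cap. Origin: centre of the underside; z up. Standing upright on the table at the start. 30 to 160 g.
- vial_block: Block for the slim vial: 58 x 58 mm, with a round well 43 mm across. Bolted down; it does not move. Bright aluminium, 10 mm high, with a well 6 mm deep (floor 4 mm above the table, rim 10 mm above it). On the well's floor lies a dark inlay of exactly the size of the foot that belongs there. Origin: centre of its underside, on the table, below the centre of the well; z up. It may be turned up to 0.5 rad.
- jar_block: Block for the jar: 86 x 86 mm, with a round well 72 mm across. Bolted down; it does not move. Bright aluminium, 10 mm high, with a well 6 mm deep (floor 4 mm above the table, rim 10 mm above it). On the well's floor lies a dark inlay of exactly the size of the foot that belongs there. Origin: centre of its underside, on the table, below the centre of the well; z up. It may be turned up to 0.5 rad.
- square_block: Block for the square bottle: 74 x 74 mm, with a square well 60 x 60 mm, sides along its x and y. Bolted down; it does not move. Bright aluminium, 10 mm high, with a well 6 mm deep (floor 4 mm above the table, rim 10 mm above it). On the well's floor lies a dark inlay of exactly the size of the foot that belongs there. Origin: centre of its underside, on the table, below the centre of the well; z up. It may be turned up to 0.5 rad.
- oblong_block: Block for the oblong bottle: 94 mm (along x) by 64 mm (along y), with an oblong well 80 mm (x) by 50 mm (y). Bolted down; it does not move. Bright aluminium, 10 mm high, with a well 6 mm deep (floor 4 mm above the table, rim 10 mm above it). On the well's floor lies a dark inlay of exactly the size of the foot that belongs there. Origin: centre of its underside, on the table, below the centre of the well; z up. It may be turned up to 0.5 rad.
- small_vial_a: One of two little clear vials with blue caps, 12 mm across, 32 mm high, standing loose among the bottles and blocks, on the right (-y). To be left alone. Origin: centre of the underside. Midway between the two lies a fixed flat white dish, 34 mm across and 5 mm high. All else on the table stands well outside the group of bottles and blocks (at least 80 mm away), at most 0.2 m high.
- small_vial_b: The other little clear vial, the same, on the left (+y). To be left alone.

How it is judged:
At the end, for the whole second after the job is handed in: Each bottle stands at rest, upright (0.1 rad), flat on the floor of its own well, within 15 mm of its centre; the square and oblong ones in line with their wells to 0.35 rad (any quarter or half turn); both small clear vials upright, within 30 mm of their start (horizontal distance between slim_vial and vial_block below 0.0155 m and z of slim_vial in the frame of vial_block between 0.001 and 0.0065 m and angle between each of slim_vial, jar, square_bottle, oblong_bottle, small_vial_a, small_vial_b's own z axis and vertical below 0.1 rad and linear speed of each of slim_vial, jar, square_bottle, oblong_bottle below 0.02 m/s and horizontal distance between jar and jar_block below 0.0155 m and z of jar in the frame of jar_block between 0.001 and 0.0065 m and horizontal distance between square_bottle and square_block below 0.0155 m and z of square_bottle in the frame of square_block between 0.001 and 0.0065 m and horizontal distance between oblong_bottle and oblong_block below 0.0155 m and z of oblong_bottle in the frame of oblong_block between 0.001 and 0.0065 m and angle between the x axis of oblong_bottle and the x axis of oblong_block, either way round below 0.35 rad and (angle between the x axis of square_bottle and the x axis of square_block, either way round below 0.35 rad or angle between the x axis of square_bottle and the y axis of square_block, either way round below 0.35 rad) and distance of each of small_vial_a, small_vial_b from where it was at the start of the episode below 0.03 m); the robot touches nothing.
It fails at once if a bottle is knocked over (angle between any of slim_vial, jar, square_bottle, oblong_bottle's own z axis and vertical above 0.8 rad).
It fails at once if a bottle is dropped (in the air, its foot more than 30 mm above the table, touching nothing) ((height (world z) of slim_vial above 0.03 m and contact force between slim_vial and anything else below 0.02 N) or (height (world z) of jar above 0.03 m and contact force between jar and anything else below 0.02 N) or (height (world z) of square_bottle above 0.03 m and contact force between square_bottle and anything else below 0.02 N) or (height (world z) of oblong_bottle above 0.03 m and contact force between oblong_bottle and anything else below 0.02 N)).
It fails at once if a small clear vial is knocked over or pushed away ((angle between small_vial_a's own z axis and vertical above 0.5 rad or distance of small_vial_a from where it was at the start of the episode above 0.03 m) or (angle between small_vial_b's own z axis and vertical above 0.5 rad or distance of small_vial_b from where it was at the start of the episode above 0.03 m)).
It also fails if it takes over 109 s, if anything falls off the work surface, if the arm or the gripper's body presses on something with over 40 N, if the wrist force passes 120 N, or if a joint passes its speed limit or range.

### The arm

A 6-joint arm with a two-finger parallel gripper is mounted at the origin on the work surface. World frame = base frame: x ahead of the robot, y to its left, z up, the work surface at z = 0. Lengths are in m, angles in rad, forces in N, time in s.
With the tool pointing down it reaches from about 0.3 to 0.825 m from the base axis. Payload 5.4 kg.
Tool frame: the origin (TCP) lies at the very end of the fingers, on their centre line; the grasp point (between the pads) lies 19 mm behind it; z points along the fingers, y is the line along which they close (so a half turn about z gives the same grasp; the last joint's range is limited). The gripper opens to 92 mm and grips with 3 to 60 N. Pads are 20 mm wide; open, the fingers measure 128 mm over their backs; the gripper's body (75 mm by 189 mm) begins 69 mm behind the grasp point.
Start: joints at [-1.459, 0.158, 1.597, -0, 1.386, -0.21], TCP at [0.182, -0.545, 0.215] pointing down, gripper open.
Joint ranges: [-2.91, 2.91], [-0.94, 2.29], [0.18, 2.7], [-1.29, 4.43], [0.17, 2.64], [-3, 3]. Speed limits (rad/s): [2.57, 2.57, 3.14, 3.14, 3.14, 3.14].

### API

Orientations are given as a rotation vector (axis times angle).
In Python, from workcell import bot gives the robot as it stands. Calls block until the motion is done:
- bot.goto(position, orientation): joint-space move of the TCP to a pose.
- bot.line_to(position, rot=None, max_speed=0.15): straight line of the TCP; rot=None keeps the orientation; max_speed is the mean speed in m/s.
- bot.set_joints(angles): joint-space move.
- bot.set_gripper(opening, newtons=None): opening from 0.0 (shut) to 1.0 (fully open); newtons is the grip in N (None keeps the last); returns when the fingers have stopped.
- bot.hold(seconds).
- bot.inverse_kinematics(position, orientation): joint angles nearest the present ones, or None.
- bot.read_camera(name): name is "scene" or "side" or "wrist"; returns a dict with "pixels" (480x640x3 uint8, blue, green, red), "fx", "fy", "cx", "cy" (pixels), "k1" (the pictures are not rectified: a ray, as slopes to the right and down, at radius r is drawn at 1 + k1 r^2 times it, then the intrinsics apply), "R" (3x3) and "t" (3): a world point X has camera coordinates R X + t. Camera axes: x right, y down, z forward; pixel columns grow to the right and rows downward; lengths in m; the calibration is good to about 2 mm. A picture is of the moment at which its call begins. There is no depth.
A pose or a line that the arm cannot do raises bot.MotionError and nothing moves.
- bot.job_done(): hands the job in; it is judged then, once.
Readings, each from a call of its own:
- bot.current_clock(): time.
- bot.current_joints(): joint angles.
- bot.current_joint_vel(): joint speeds.
- bot.current_effort(): joint torques, N m.
- bot.current_ee_pos(): TCP position.
- bot.current_tool_rot(): TCP orientation.
- bot.current_contact_force(): force on the tool from outside, world axes, zero at the start.
- bot.current_ft_torque(): the same for the moment, N m.
- bot.current_opening(): opening from 0.0 (shut) to 1.0 (fully open).
- bot.current_grip_force(): force on a finger pad.
Only numpy, scipy, OpenCV 4.12 (cv2) and the standard library are available. Lean on these libraries where they do the work, as an engineer would, in place of code of your own. Each camera call takes 0.05 s, during which the arm holds its last target. There are 200 camera calls.

## Working session

There is one attempt and no reset: what is moved stays moved. The work goes in short steps, each a Python script; the robot and the scene stay as the last script left them, time stands still between calls to the robot, and variables do not carry over. Pictures are saved under pics/ and viewed, at most 14 in all, crops included, and the job is handed in when it is done.

```bash
mkdir -p pics; ls; python3 - <<'E'
from workcell import bot
import cv2,numpy as np
for n in("scene","side","wrist"):
    c=bot.read_camera(n);cv2.imwrite(f"pics/{n}0.png",c["pixels"])
    R=np.array(c["R"]);print(n,c["fx"],c["cx"],c["cy"],c["k1"],(-R.T@c["t"]).round(3),R[2].round(2))
print(bot.current_tool_rot(),bot.current_clock())
E
```

```text
pics
scene 583.7235907753493 320.4812268718282 244.79776068487587 -0.14468243325847063 [ 1.176 -0.006  0.632] [-0.73 -0.01 -0.69]
side 488.3805035248169 310.84723386456994 239.63274493163638 0.03279442552283747 [0.482 0.523 0.571] [ 0.11 -0.71 -0.7 ]
wrist 403.67530113521616 315.0046704143255 234.22760663716068 -0.020811681420836444 [ 0.25  -0.522  0.383] [-0.24 -0.08 -0.97]
[-3.09964586e+00 -5.03092858e-01 -8.13874484e-05] 0.15
```

View pics/scene0.png

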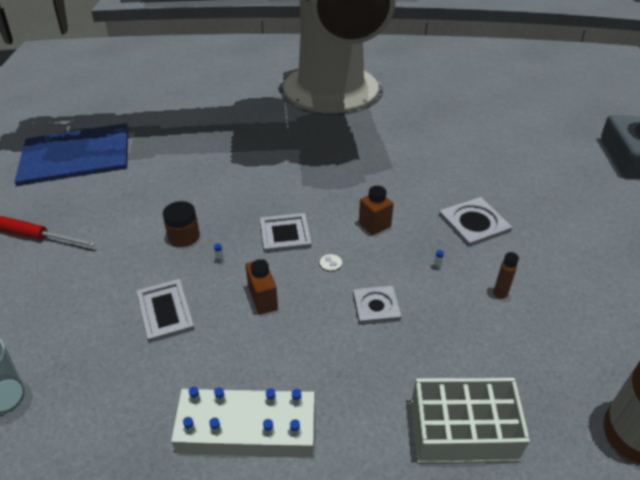

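View pics/side0.png

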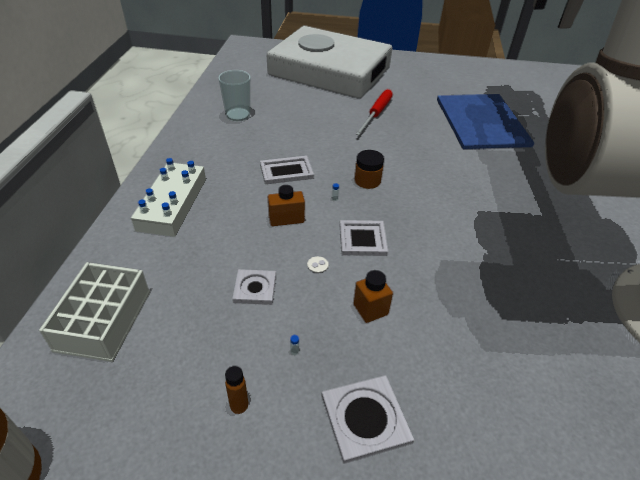

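The scene view shows jar (182,224), square bottle (376,210), oblong (262,287) and slim vial (506,276). Their blocks are at (475,220), (286,232), (165,310) and (377,304), with the small vials at (218,252) and (439,260). The side view agrees. Next I'll convert these to coordinates and take an overview from the wrist.

```bash
cat > h.py <<'E'
from workcell import bot
import cv2,numpy as np
from scipy.spatial.transform import Rotation as Rn
def pts(c,uv,z):
    "pixels -> world points on plane z"
    K=np.array([[c["fx"],0,c["cx"]],[0,c["fy"],c["cy"]],[0,0,1.]])
    n=cv2.undistortPoints(np.float64(uv).reshape(-1,1,2),K,np.array([c["k1"],0,0,0.]))[:,0]
    R=np.array(c["R"]);o=-R.T@np.array(c["t"]);d=np.c_[n,np.ones(len(n))]@R
    return (o+d*((z-o[2])/d[:,2])[:,None])[:,:2]
def rot(a):
    "tool down, closing line (tool y) at world angle a"
    y=np.array([np.cos(a),np.sin(a),0]);z=np.array([0,0,-1.])
    return Rn.from_matrix(np.c_[np.cross(y,z),y,z]).as_rotvec()
def shot(name,cam="wrist"):
    c=bot.read_camera(cam);cv2.imwrite(f"pics/{name}.png",c["pixels"]);return c
E
python3 - <<'E'
from h import *
c=bot.read_camera("scene")
P={"jar":((180,211),.054),"sqb":((377,191),.072),"obb":((261,266),.068),"slim":((511,258),.076),"jarblk":((475,221),.004),"sqblk":((286,233),.004),"obblk":((165,310),.004),"vblk":((377,305),.004),"va":((218,246),.032),"vb":((439,253),.032),"dish":((331,262),.005),"rackL":((245,395),.04),"rackR":((470,380),.05)}
for k,(p,z) in P.items(): print(k,pts(c,[p],z)[0].round(3))
for z in(.45,.42,.38,.34):
    try: bot.goto([.44,0.01,z],rot(-np.pi/2));print(z);break
    except bot.MotionError as e: print(e)
shot("w1");print(bot.current_clock(),bot.current_joints())
E
```

```text
jar [ 0.493 -0.233]
sqb [0.463 0.072]
obb [ 0.624 -0.095]
slim [0.612 0.248]
jarblk [0.453 0.239]
sqblk [ 0.487 -0.071]
obblk [ 0.65  -0.234]
vblk [0.636 0.066]
va [ 0.547 -0.168]
vb [0.558 0.161]
dish [0.552 0.001]
rackL [ 0.808 -0.1  ]
rackR [0.792 0.165]
0.45
2.5833 [-2.54298829e-01 -2.30635394e-01  1.52045550e+00 -1.36289697e-04
  1.85269181e+00  1.31751414e+00]
```

View pics/w1.png

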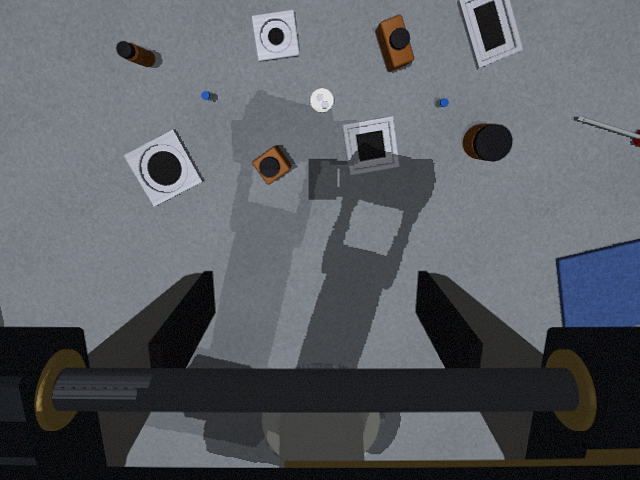

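The wrist overview shows all eight items, but crowded at the top edge: slim vial (135,53), vial block (276,36), oblong (395,42), oblong block (490,27), jar (488,142), jar block (164,168), square bottle (270,165) and square block (371,146). I'll move forward and segment.

```bash
python3 - <<'E'
from h import *
for x,z in((.56,.45),(.55,.40),(.54,.36)):
    try: bot.goto([x,0.01,z],rot(-np.pi/2));print(x,z);break
    except bot.MotionError as e: print(e)
c=shot("w2");im=c["pixels"];R=np.array(c["R"]);print((-R.T@c["t"]).round(3),R[2].round(2))
hsv=cv2.cvtColor(im,cv2.COLOR_BGR2HSV);v=hsv[...,2];s=hsv[...,1]
def cnt(m,a):
    return [k for k in cv2.findContours(m.astype(np.uint8),cv2.RETR_EXTERNAL,cv2.CHAIN_APPROX_NONE)[0] if cv2.contourArea(k)>a]
ann=im.copy()
def rep(n,m,z,a):
    for k in cnt(m,a):
        w=pts(c,k[:,0],z);r=cv2.minAreaRect((w*1000).astype(np.float32));u=k[:,0].mean(0)
        print(n,u.round(),"xy",np.round(r[0]),"size",np.round(r[1]),"ang",round(r[2],1))
    cv2.drawContours(ann,cnt(m,a),-1,(0,255,0),1)
rep("alu",(v>150)&(s<60),.010,600)
rep("amber",(hsv[...,0]<20)&(s>120)&(v>40),.05,100)
rep("blue",(hsv[...,0]>100)&(s>180)&(v>100),.032,15)
rep("black",(v<38)&(np.arange(480)[:,None]<330),.07,100)
cv2.imwrite("pics/w2a.png",ann);print(bot.current_clock())
E
```

```text
0.56 0.45
[0.632 0.01  0.618] [-0.26  0.   -0.97]
alu [170. 245.] xy [451. 239.] size [87. 86.] ang 25.9
alu [370. 226.] xy [483. -75.] size [75. 74.] ang 2.9
alu [277. 124.] xy [635.  66.] size [58. 58.] ang 7.2
alu [483. 114.] xy [ 649. -234.] size [95. 64.] ang 22.5
amber [275. 245.] xy [465.  70.] size [44. 48.] ang 35.3
amber [630. 218.] xy [ 505. -451.] size [36. 21.] ang 73.9
amber [468. 215.] xy [ 507. -210.] size [29. 47.] ang 55.7
amber [149. 144.] xy [608. 239.] size [21. 35.] ang 4.3
amber [391. 135.] xy [620. -93.] size [60. 34.] ang 20.4
blue [439. 187.] xy [ 546. -171.] size [9. 6.] ang 4.4
blue [211. 181.] xy [555. 162.] size [9. 9.] ang 89.9
black [594. 328.] xy [ 338. -414.] size [140.   3.] ang 89.6
black [ 41. 328.] xy [337. 427.] size [  3. 127.] ang 0.4
black [438. 307.] xy [ 369. -165.] size [126.  57.] ang 40.0
black [193. 306.] xy [370. 186.] size [ 56. 126.] ang 51.7
black [272. 250.] xy [461.  72.] size [25. 28.] ang 45.2
black [171. 243.] xy [471. 215.] size [43. 43.] ang 85.2
black [368. 223.] xy [501. -63.] size [34. 33.] ang 10.0
black [483. 225.] xy [ 497. -226.] size [52. 47.] ang 58.0
black [136. 146.] xy [607. 250.] size [22. 17.] ang 89.8
black [394. 135.] xy [621. -95.] size [22. 24.] ang 0.1
black [278. 124.] xy [635.  60.] size [17. 18.] ang 88.9
black [481. 114.] xy [ 647. -207.] size [52. 25.] ang 22.2
3.1833
```

View pics/w2a.png

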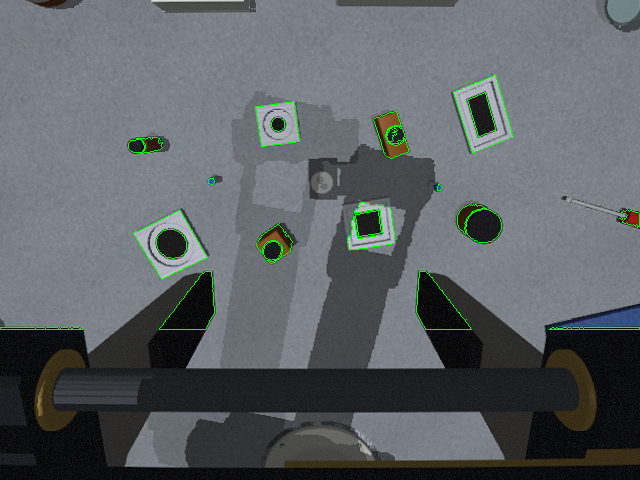

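The annotated view has clean outlines on all four blocks and caps, e.g. jar cap (483,225), slim vial cap (136,146), square cap (272,250) and oblong cap (395,135). Now I'll take close overhead looks for the yaw of the square and oblong bottles, and check the square block.

```bash
python3 - <<'E'
from h import *
tiles=[]
for n,p,z,dz in(("sq",(.462,.072),.052,.3),("ob",(.621,-.095),.050,.3),("sqblk",(.485,-.073),.004,.3)):
    bot.goto([p[0]-.072,p[1],dz-.05],rot(-np.pi/2))
    c=shot("c_"+n);im=c["pixels"];hsv=cv2.cvtColor(im,cv2.COLOR_BGR2HSV)
    m=((hsv[...,0]<20)&(hsv[...,1]>120)&(hsv[...,2]>40)) if n!="sqblk" else (hsv[...,2]<38)
    m[270:]=0
    for k in cv2.findContours(m.astype(np.uint8),cv2.RETR_EXTERNAL,cv2.CHAIN_APPROX_NONE)[0]:
        if cv2.contourArea(k)<300: continue
        r=cv2.minAreaRect((pts(c,k[:,0],z)*1000).astype(np.float32))
        print(n,np.round(r[0],1),np.round(r[1],1),round(r[2],1),k[:,0].mean(0))
        if abs(r[0][0]/1000-p[0])+abs(r[0][1]/1000-p[1])<.08:cv2.drawContours(im,[k],-1,(0,255,0),1)
    tiles.append(im[:400,150:490])
t=np.hstack(tiles);cv2.imwrite("pics/tiles.png",cv2.resize(t,None,fx=.78,fy=.78))
c=bot.read_camera("scene");print("glass",pts(c,[(5,395)],0),bot.current_clock())
E
```

```text
sq [459.2  72.3] [39.2 39. ] 34.7 [315.0979021  131.23776224]
sq [ 485.2 -195.3] [47.  37.5] 11.0 [619.61077844 100.92814371]
ob [ 512.8 -216.4] [30.2 47.3] 38.0 [443.40151515 243.60606061]
ob [620.5 -97. ] [58.7 29.1] 20.8 [318.87222222 126.05      ]
sqblk [454.6  96.7] [36.6 31.2] 89.8 [149.8745098  159.32156863]
sqblk [450.5 233.5] [38.5 50.3] 79.0 [ 15.85925926 161.91851852]
sqblk [484.9 -72.3] [38.6 38.5] 9.8 [315.35526316 127.55263158]
sqblk [ 491.5 -255. ] [56.2 60.2] 5.3 [498.08284024 120.81065089]
glass [[ 0.7977456  -0.42127049]] 5.9583
```

View pics/tiles.png

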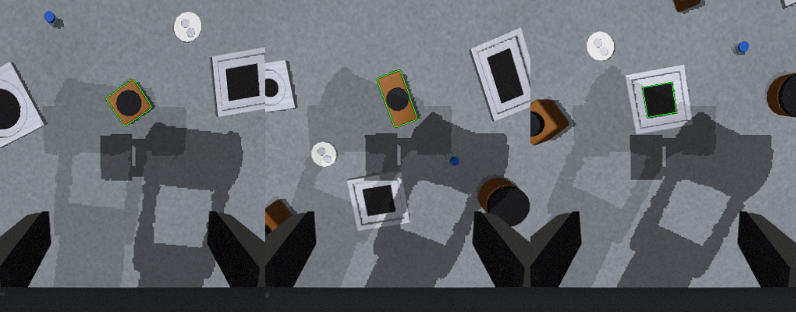

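The tiles show tight outlines on the square bottle (34.7°), oblong bottle (20.8°) and square inlay (9.8°), and the measured sizes match the spec. First I'll place the square bottle.

```bash
cat >> h.py <<'E'
def near(pos,a,step=np.pi):
    "nearest equivalent yaw by joint motion"
    q=np.array(bot.current_joints());best=None
    for k in range(-4,5):
        s=bot.inverse_kinematics(list(pos),rot(a+k*step))
        if s is not None:
            d=np.abs(np.array(s)-q).max()+.3*abs(s[5])
            if best is None or d<best[0]-1e-6: best=(d,a+k*step)
    return best[1]
def pick(p,a,h,op,width):
    "p foot centre, closing angle a (rad), TCP h above the foot; lifts the bottle"
    a=near([*p,.2],a);bot.goto([*p,.2],rot(a));bot.set_gripper(op,20)
    bot.line_to([*p,.1],max_speed=.3);bot.line_to([*p,h],max_speed=.12)
    bot.set_gripper(0.0,20);bot.hold(.15)
    w=bot.current_opening()*92;print("width",round(w,1),"grip",bot.current_grip_force())
    if abs(w-width)>5: print("BAD GRIP");raise SystemExit
    bot.line_to([*p,h+.02],max_speed=.06);bot.line_to([*p,h+.11],max_speed=.25)
    print("held",bot.current_opening()*92,bot.current_grip_force())
def place(p,a,h,op,step=np.pi):
    a=near([*p,h+.11],a,step);bot.goto([*p,h+.11],rot(a))
    bot.line_to([*p,h+.025],max_speed=.2);bot.line_to([*p,h+.0045],max_speed=.04)
    print("force",np.round(bot.current_contact_force(),2),"op",bot.current_opening()*92)
    bot.set_gripper(op);bot.hold(.2);bot.line_to([*p,.1],max_speed=.12);bot.line_to([*p,.2],max_speed=.3)
    print("t",bot.current_clock())
E
python3 - <<'E'
from h import *
d=np.deg2rad
pick((.4595,.0722),d(34.7),.016,.8,40)
place((.485,-.0725),d(9.8),.016,.7,np.pi/2)
bot.goto([.485-.072,-.0725,.25],rot(-np.pi/2));shot("p1")
E
```

```text
width 39.9 grip 19.999731481075287
held 40.17244967999782 19.999297857284546
force [ 0.12 -0.44 -1.51] op 40.13028449824284
t 14.9917
```

View pics/p1.png

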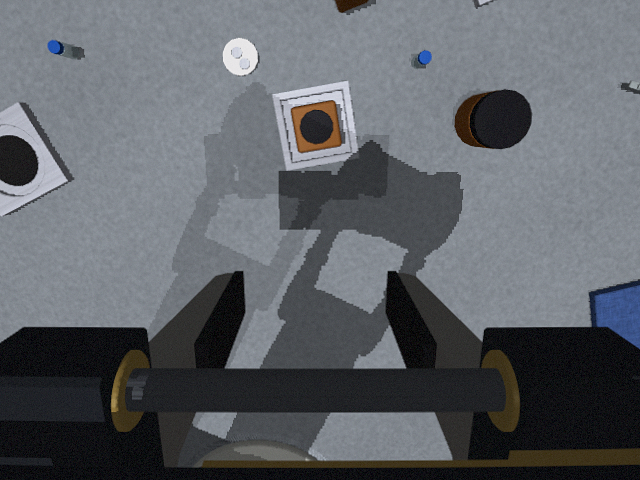

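The square bottle sits centred and aligned in its well at (316,127). Next come the oblong bottle and the jar.

```bash
python3 - <<'E'
from h import *
d=np.deg2rad
pick((.6205,-.097),d(20.8+90),.016,.75,30)
place((.649,-.234),d(22.4+90),.016,.6)
pick((.493,-.233),d(-41),.014,1.0,52)
place((.451,.239),d(-41),.014,.85)
bot.goto([.49,0.01,.45],rot(-np.pi/2));shot("p2")
E
```

```text
width 29.9 grip 20.000135600566864
held 30.11688415801585 19.999818205833435
force [ 0.36  0.11 -1.35] op 29.724689128975708
t 24.7167
width 51.6 grip 20.000123977661133
held 51.56844000161871 19.999841451644897
force [-0.17  0.18 -0.6 ] op 51.528892902164614
t 34.2917
```

View pics/p2.png

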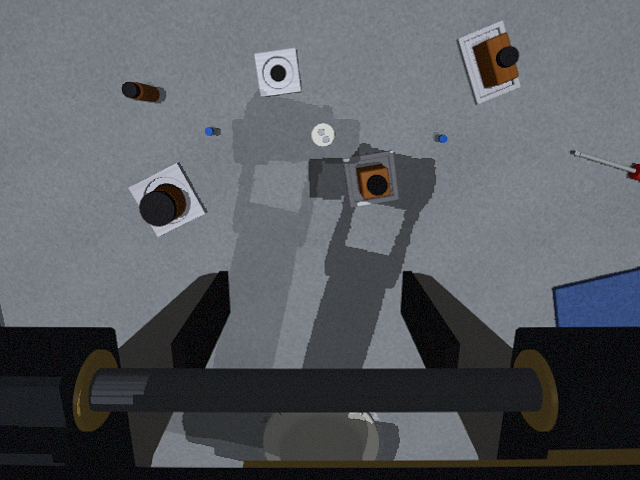

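The oblong bottle (495,60) and jar (165,200) stand in their wells, both small vials are upright, and the slim vial remains at (143,92). I'll take a close overhead fix of its cap, then place it.

```bash
python3 - <<'E'
from h import *
d=np.deg2rad
def cap(p,z,name):
    bot.goto([p[0]-.072,p[1],.25],rot(-np.pi/2));c=shot(name);m=(c["pixels"].max(2)<38);m[250:]=0
    L=[]
    for k in cv2.findContours(m.astype(np.uint8),cv2.RETR_EXTERNAL,cv2.CHAIN_APPROX_NONE)[0]:
        if cv2.contourArea(k)>150:
            r=cv2.minEnclosingCircle((pts(c,k[:,0],z)).astype(np.float32));L.append((np.hypot(*(np.array(r[0])-p)),*r))
    print(name,min(L));return min(L)
e,s,_=cap((.610,.248),.076,"slim")
if e>.015: raise SystemExit
pick(s,d(-33),.020,.6,23)
place((.635,.066),d(-33),.020,.5)
cap((.635,.066),.080,"e_slim");cap((.451,.239),.058,"e_jar");cap((.649,-.234),.072,"e_ob");cap((.485,-.0725),.076,"e_sq")
t=[cv2.imread(f"pics/e_{n}.png")[:260,200:430] for n in("slim","jar","ob","sq")]
cv2.imwrite("pics/e.png",cv2.resize(np.hstack(t),None,fx=.85,fy=.85))
shot("e_side","side")
E
```

```text
slim (np.float64(0.003528269113216811), (0.6072781682014465, 0.250245064496994), 0.009496166370809078)
width 22.4 grip 19.999684882059228
held 22.707980959201457 19.998656505704275
force [ 0.88 -0.7  -0.68] op 22.538612074329652
t 45.3917Traceback (most recent call last):
  File "<stdin>", line 14, in <module>
  File "<stdin>", line 9, in cap
ValueError: min() iterable argument is empty
```

```bash
python3 - <<'E'
from h import *
for n,p,z in(("jar",(.451,.239),.058),("ob",(.649,-.234),.072),("sq",(.485,-.0725),.076),("slim",(.635,.066),.080)):
    bot.goto([p[0]-.072,p[1],.25],rot(-np.pi/2));c=shot("e_"+n);m=(c["pixels"].max(2)<42);m[250:]=0
    L=[]
    for k in cv2.findContours(m.astype(np.uint8),cv2.RETR_EXTERNAL,cv2.CHAIN_APPROX_NONE)[0]:
        if cv2.contourArea(k)>100:
            r=cv2.minEnclosingCircle((pts(c,k[:,0],z)).astype(np.float32));L.append((np.hypot(*(np.array(r[0])-p)).round(4),*r))
    print(n,min(L) if L else None)
t=[cv2.imread(f"pics/e_{n}.png")[:260,200:430] for n in("slim","jar","ob","sq")]
cv2.imwrite("pics/e.png",cv2.resize(np.hstack(t),None,fx=.85,fy=.85))
shot("e_side","side");print(bot.current_clock())
E
```

```text
jar (np.float64(0.0032), (0.44897890090942383, 0.23656541109085083), 0.025639623403549194)
ob (np.float64(0.0014), (0.6482580900192261, -0.23280152678489685), 0.011690708808600903)
sq (np.float64(0.0006), (0.4844936430454254, -0.07221978157758713), 0.013385644182562828)
slim (np.float64(0.001), (0.634054958820343, 0.0663229301571846), 0.00971960835158825)
51.225
```

View pics/e.png

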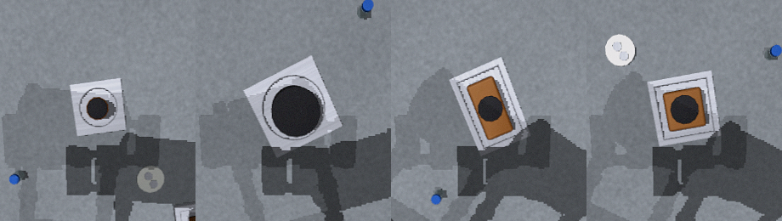

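View pics/e_side.png

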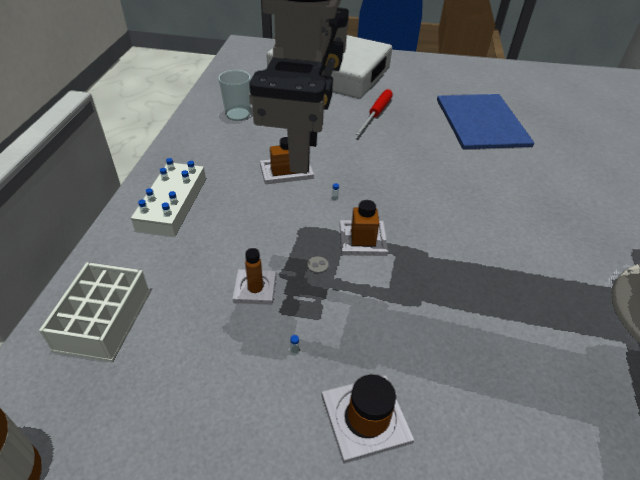

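The overhead tiles show each bottle centred in its well to within about 3 mm and aligned. The side view has all four upright, with both small vials still at (335,190) and (294,344). I'm handing in.

```bash
python3 -c "
from workcell import bot
print(bot.job_done())"
```

```text
the job is handed in; nothing more can be done
None
```

All four bottles are upright in their matching wells, within about 3 mm of centre and in line by the last camera check; both clear vials are untouched, and the job was handed in at about 51 s (no verdict was returned).

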